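Clamp the sheet through the engraver's guard and start it

TASK

Clamp the plywood sheet in the laser engraver: reach down through the guard window that has the clamp lever under it and press the lever all the way down, without touching the engraver or its guard frame. Once the lever is down, come back out of the window and press the start button on the control box fully in, then let it go. Leave the beam sensor under the other window untouched and everything else on the bench where it is.

Things in the scene. Friction and masses are not known exactly. Their poses are not given: they have to be found in the camera images.
- guard: Desktop laser engraver, fixed: black bed 300 x 350 x 20 mm, red posts, level grey guard plate above (x -100..75, y -165..165 mm, 5 mm thick, top 105 mm above bench) with two windows. Origin at bench level, x away from its robot side, y left, z up. At its far edge (x 105..155 mm) two red pillars and the laser head on rods, up to 180 mm high. Robot must touch no part of it
- window_left (a point): Centre of the left window, level with the plate's top face (105 mm above the bench): a square hole 100 x 100 mm, sides along the engraver's x and y. A 50 mm bridge parts the two windows. A plywood sheet lies below, its top 24 mm above the bench
- window_right (a point): Centre of the right window, the same as the left one, 150 mm from it
- lever_pad (a point): Centre of the top face of the black press pad (28 x 32 mm, 8 mm thick) at the free end of the clamp lever, under one of the windows, up to 20 mm off its centre. The hinge is 50 mm away on the engraver's far side. Raised, the pad is tilted up, 86 to 93 mm above the bench; fully pressed it is level, top 74 mm above the bench, shifted up to 5 mm towards the robot
- lever (a joint): Angle of the clamp lever: 0 fully raised, 0.38 rad fully down on its stop (level). Starts at 0 to 0.12. A stiff friction hinge: about 3 N on the pad moves it down, and it stays where it is left
- sensor: Beam sensor under the other window: aluminium block 38 x 38 x 36 mm with a black round lens 28 mm across and 8 mm high on top; origin at the centre of its underside, which is on the sheet 24 mm above the bench, so its top is 68 mm above the bench. Not to be touched
- control: Control box, fixed to the bench beside the engraver, on its left or right: grey box 80 x 70 x 45 mm, origin at the centre of its underside at bench level
- start_top (a point): Centre of the top face of the start button, a black round push button 30 mm across in an aluminium housing on top of the control box, pressed straight down
- start (a joint): Travel of the start button: 0 out, 0.006 m fully in; springs back; fully in takes about 5 N
- jar_mid (a point): Centre of a loose whitish screw jar with a black lid, 56 mm across and 70 mm high, standing on the other side of the engraver from the control box (point half-way up)
- driver: Loose screwdriver with a blue handle, 170 mm long, lying on the bench between the robot and the engraver
- offcut: Loose plywood offcut 70 x 50 x 18 mm lying on the bench, origin at the centre of its underside
There are look-alikes about, which are no part of the job. Of the things shaped like the control, the grey one is meant. Several things have the shape of the driver; the one meant has the colours described above.

How it is judged:
By the outcome, as a careful person would: the job done as asked, in the order asked, and still so for the second after the job is handed in, with the robot touching nothing.
It also fails if it takes over 38 s, if anything falls off the work surface, if the arm or the gripper's body presses on something with over 40 N, if the wrist force passes 120 N, or if a joint passes its speed limit or range.

ROBOT

A 6-joint arm with a two-finger parallel gripper is mounted at the origin on the work surface. World frame = base frame: x ahead of the robot, y to its left, z up, the work surface at z = 0. Lengths are in m, angles in rad, forces in N, time in s.
With the tool pointing down it reaches from about 0.35 to 0.975 m from the base axis. Payload 4.9 kg.
Tool frame: the origin (TCP) lies midway between the tips of the shut fingers; the grasp point (between the pads) lies behind it (manip.tcp_to_grasp is the z of the grasp point in the tool frame, in m); z points along the fingers, y is the direction in which the jaws open and shut (so a half turn about z gives the same grasp; the last joint's range is limited). The gripper opens to 85 mm and grips with 20 to 120 N. Pads are 22 mm wide; open, the fingers measure 114 mm over their backs; the gripper's body (76 mm by 85 mm) begins 54 mm behind the grasp point. The pads swing forward as they close: fully open they stand 13 mm farther back than shut.
Start: joints at [-1.42, 0.053, 1.613, -0, 1.476, -0.119], TCP at [0.167, -0.602, 0.231] pointing down, gripper open.
Joint ranges: [-3.01, 3.01], [-1.01, 2.22], [0.06, 2.58], [-1.02, 4.17], [0.09, 2.62], [-3.14, 3.14]. Speed limits (rad/s): [2.57, 2.57, 3.14, 3.14, 3.14, 3.14].

INTERFACE

Orientations are given as a unit quaternion [w, x, y, z].
In Python, from plant import status, vision, order, regions_of, manip gives the robot as it stands. The module is installed in compiled form; this text tells all that it offers.
- The arm moves only by the shell command python3 -m crank 'ROWS'. ROWS is JSON, one flat list of numbers, 5 for each row, row after row: the shift along the tool's x, y, z in mm, then the turn about the tool's z in degrees, then the opening in per cent of the stroke, from 0 (shut) to 100 (fully open). In form: [tx, ty, tz, yaw, fingers, tx, ty, tz, yaw, fingers, ...]. A call has exactly 10 rows; each row is the pose to reach, as a shift and turn from the pose commanded when the call began, along the tool's axes at that moment; what a row does not reach only later rows make up. A row lasts 1/10 s, in which the tool goes at most 50 mm and 8.59 degrees, less where a joint would pass 70% of its speed; a pose out of reach is approached as far as the arm can. A call with a gripper value outside its range is refused whole. The fingers move at their own pace and stop on an object; the grip force is fixed at half the most. Time passes only in rows, so rows that repeat a pose let the fingers close, or fill a call up. It gives the time, the measured TCP pose, the force and the opening at its end, in the units of the state.
- status.state(): the state, without advancing time (a new reading comes with each control period).
- vision.grab_frame(name): name is "scene" or "top" or "wrist"; returns (picture, depth): 420x560x3 uint8, red, green, blue; 420x560 float32, m along the optical axis (not along the pixel's ray), 0 where there is no reading.
- vision.get_calibration(name): a dict with "camera_matrix" (3x3 intrinsics, pixels), "R" (3x3) and "t" (3): a world point X has camera coordinates R X + t. Camera axes: x right, y down, z forward; pixel columns grow to the right and rows downward; lengths in m; the calibration is good to about 2 mm. A picture is of the moment at which its call begins: read the wrist's pose just before it. get_calibration takes no time and is no camera call; for the wrist camera it gives the pose at the moment of the call.
- order.job_done(): hands the job in, once; it reports no verdict.
Trained networks look in the newest picture that a camera, given by its name, has taken for a name from the list of things; names that differ only in an ending like _2 or _b are one class to them, and where a whole thing is asked for, a point or a joint stands for the part that bears it (a point fixed in the world has none). Each returns a list of dicts, best first, with "confidence" (0 to 1); they miss things now and then, are a little off and sometimes report something else, mostly with a low value. They report only what shows in the picture. A call takes as long as a camera call. They do not tell look-alikes from the thing itself.
- regions_of(camera, name): "region" (420x560 bool, what is visible of it) and "extent" ([centre column, centre row, width, height] in pixels, round what is visible of it).
The state is a dict: "time": time; "joint_pos": joint angles; "joint_vel": joint speeds; "joint_efforts": joint torques, N m; "tool_pos": TCP position; "tool_rot": TCP orientation; "contact_force": force on the tool from outside, world axes, zero at the start; "ft_torque": the same for the moment, N m; "gripper_width": opening from 0.0 (shut) to 1.0 (fully open).
Only numpy, scipy, OpenCV 4.12 (cv2) and the standard library are available. Lean on these libraries where they do the work, as an engineer would, in place of code of your own. Each camera call takes 0.05 s, during which the arm holds its last target. There are 200 camera calls.

## Working session

There is one attempt and no reset: what is moved stays moved. The work goes in short steps, Python scripts to look and compute and a shell command to move; the robot and the scene stay as the last step left them, time stands still between calls to the robot, and variables do not carry over. Pictures are saved under pics/ and viewed, on a budget of 10 in all, crops included, one or two more only if the job needs it, and the job is handed in when it is done.

```bash
mkdir -p pics; cat > h.py <<'E'
import numpy as np, cv2
from plant import status, vision, order, regions_of, manip
def world(cam,d,mask=None,cal=None):
    c=cal or vision.get_calibration(cam);K=np.array(c["camera_matrix"]);R=np.array(c["R"]);t=np.array(c["t"])
    v,u=np.nonzero((d>0)&(mask if mask is not None else True))
    z=d[v,u];P=np.stack([(u-K[0,2])/K[0,0]*z,(v-K[1,2])/K[1,1]*z,z],1)
    return (P-t)@R
def save(n,p): cv2.imwrite('pics/'+n,p[...,::-1])
E
python3 - <<'E'
from h import *
s=status.state();print(s)
for c in("scene","top"):
    p,d=vision.grab_frame(c);save(c+'1.png',p);np.savez('/tmp/'+c,p=p,d=d)
    for n in("guard","lever_pad","sensor","control","start_top","jar_mid","driver","offcut"):
        for r in regions_of(c,n)[:3]:
            W=world(c,d,r["region"]);print(c,n,round(r["confidence"],2),np.round(r["extent"]),np.round(np.median(W,0),3) if len(W) else '',W[:,2].max().round(3) if len(W) else'')
E
```

```text
{'time': 0.0, 'joint_pos': array([-1.42000069e+00,  5.33647053e-02,  1.61431772e+00,  2.46403888e-05,
        1.47602207e+00, -1.19010984e-01]), 'joint_vel': array([-1.17332832e-03,  5.37231012e-04,  1.10779085e-03,  1.94405049e-04,
       -2.54741686e-05, -1.67952920e-04]), 'joint_efforts': array([-6.23722626e-04, -3.93680048e+01, -3.70178533e+01, -1.48786735e-04,
        7.01684869e-03,  8.21252058e-06]), 'tool_pos': array([ 0.16649448, -0.60175302,  0.230044  ]), 'tool_rot': array([-1.05598362e-03,  9.90913946e-01,  1.34493260e-01, -4.51823609e-06]), 'contact_force': array([-1.09132879, -0.18709811,  0.25375723]), 'ft_torque': array([-0.02576893,  0.00073074, -0.03207864]), 'gripper_width': 1.0045465856078277}
scene guard 0.56 [260. 319. 203. 175.] [ 0.663 -0.019  0.104] 0.185
scene lever_pad 0.54 [244. 280.  16.  21.] [ 0.584 -0.094  0.087] 0.096
scene sensor 0.93 [306. 301.  19.  25.] [0.589 0.05  0.061] 0.108
scene sensor 0.29 [258. 319. 198. 176.] [ 0.663 -0.019  0.104] 0.185
scene control 0.77 [181. 251.  42.  44.] [ 0.537 -0.269  0.045] 0.071
scene control 0.69 [122. 248.  4
[... 768 characters left out ...]
.578 0.049 0.064] 0.077
top control 0.75 [424. 169.  41.  41.] [ 0.544 -0.417  0.047] 0.076
top control 0.67 [384. 238.  37.  47.] [ 0.372 -0.31   0.047] 0.075
top control 0.62 [362. 176.  35.  46.] [ 0.523 -0.275  0.047] 0.074
top start_top 0.61 [385. 241.  12.  14.] [ 0.372 -0.314  0.068] 0.075
top start_top 0.61 [428. 169.   7.  12.] [ 0.547 -0.422  0.069] 0.076
top start_top 0.54 [370. 177.  14.  16.] [ 0.525 -0.277  0.068] 0.074
top jar_mid 0.96 [162. 177.  25.  26.] [0.52  0.226 0.07 ] 0.076
top driver 0.86 [405. 311.  60.  26.] [ 0.208 -0.349  0.023] 0.035
top driver 0.63 [274. 220.  10.  32.] [ 0.423 -0.042  0.025] 0.034
top driver 0.49 [167. 254.  30.  32.] [0.329 0.217 0.019] 0.027
```

View pics/top1.png

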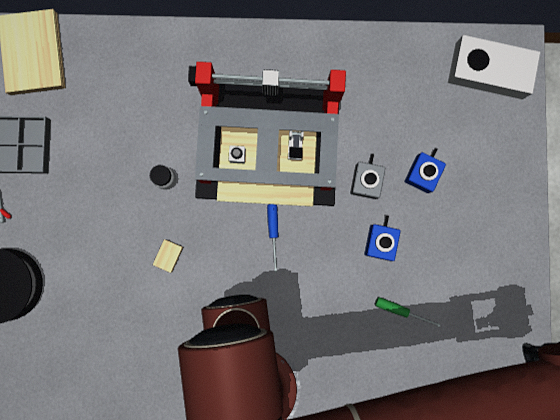

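View pics/scene1.png

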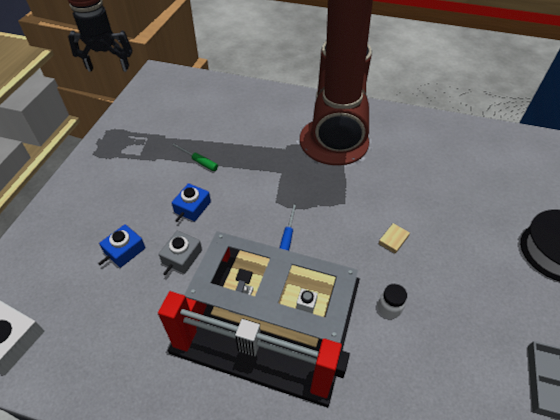

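```bash
python3 - <<'E'
from h import *
# plate map & engraver pose from top/scene depth
print(manip.tcp_to_grasp)
for c in("top","scene"):
    d=np.load('/tmp/'+c+'.npz')['d'];W=world(c,d)
    m=(W[:,2]>.098)&(W[:,2]<.112)&(W[:,0]>.4)&(W[:,0]<.85)&(abs(W[:,1]+.02)<.25)
    Q=W[m];r=cv2.minAreaRect((Q[:,:2]*1000).astype(np.float32));print(c,r,np.median(Q[:,2]))
    print(vision.get_calibration(c)['t'])
print(vision.get_calibration("wrist"))
E
```

```text
-0.0187
top ((625.4910278320312, -27.450103759765625), (330.72991943359375, 244.6260986328125), 87.74545288085938) 0.1065469060917745
[-0.0700854   0.435658    1.24879853]
scene ((627.3493041992188, -27.092666625976562), (332.8807373046875, 257.53790283203125), 87.70013427734375) 0.1058105243541277
[ 0.17674399 -0.22577414  1.36901929]
{'camera_matrix': array([[377.27875237,   0.        , 278.6574736 ],
       [  0.        , 377.27875237, 211.24353692],
       [  0.        ,   0.        ,   1.        ]]), 'R': array([[ 0.26658007, -0.96381215, -0.00109919],
       [-0.91673517, -0.25391083,  0.30842488],
       [-0.29754275, -0.08121226, -0.95124807]]), 't': array([-0.62536438, -0.03973422,  0.38082382])}
```

The pictures show the grey control box at (368,180) in top, on the engraver's right, with its start button at about (0.525,-0.277). The lever is under the right window at (296,145), and the sensor is under the left window at (237,154). I'll move above the lever with the wrist camera turned to the left, away from the laser head.

```bash
python3 -m crank '[50,-32,-10,-7,0, 100,-64,-20,-15,0, 150,-95,-20,-23,0, 200,-127,-20,-31,0, 250,-159,-20,-39,0, 300,-190,-20,-47,0, 340,-216,-20,-55,0, 380,-241,-20,-63,0, 420,-266,-20,-70,0, 450,-286,-20,-73,0]'
```

```text
time: 1.9
tool_pos: [0.5022, -0.2309, 0.2516]
tool_rot: [0.0, 0.715, 0.699, 0.0]
contact_force: [-0.0, -0.3, -0.1]
gripper_width: -0.0
```

```bash
python3 -m crank '[25,22,0,0,0, 50,43,0,0,0, 68,60,0,0,0, 74,64,0,0,0, 74,64,0,0,0, 74,64,0,0,0, 74,64,0,0,0, 74,64,0,0,0, 74,64,0,0,0, 74,64,0,0,0]'
cat > look.py <<'E'
from h import *
import sys
s=status.state();print(s['time'],s['tool_pos'],s['tool_rot'],s['contact_force'])
cal=vision.get_calibration("wrist");p,d=vision.grab_frame("wrist");save(sys.argv[1],p);np.savez('/tmp/w',p=p,d=d)
print(-np.array(cal['R']).T@cal['t'])
for n in sys.argv[2:]:
    for r in regions_of("wrist",n)[:3]:
        W=world("wrist",d,r["region"],cal)
        if len(W): print(n,round(r["confidence"],2),np.round(r["extent"]),np.round(np.median(W,0),4),'5-95',np.round(np.percentile(W,5,0),3),np.round(np.percentile(W,95,0),3))
W=world("wrist",d,None,cal);Q=W[(abs(W[:,2]-.105)<.006)];print('plate z',np.median(Q[:,2]),len(Q))
E
python3 look.py w1.png lever_pad sensor start_top control
```

```text
time: 2.9
tool_pos: [0.5668, -0.1608, 0.2513]
tool_rot: [0.0, 0.717, 0.697, -0.0]
contact_force: [-0.0, 0.4, 0.1]
gripper_width: -0.001
2.9 [ 0.56675322 -0.16079418  0.2513477 ] [ 5.30228166e-05  7.16816428e-01  6.97261935e-01 -3.29510385e-06] [-0.03450929  0.4209573   0.0723973 ]
[ 0.56970429 -0.0823      0.3938709 ]
lever_pad 0.59 [315. 106.  84.  43.] [ 0.5889 -0.0944  0.0859] 5-95 [ 0.568 -0.107  0.074] [ 0.628 -0.081  0.092]
sensor 0.72 [314. 105.  87.  46.] [ 0.5893 -0.0943  0.0856] 5-95 [ 0.568 -0.107  0.072] [ 0.629 -0.08   0.092]
start_top 0.9 [235. 298.  19.  27.] [ 0.5199 -0.2741  0.0665] 5-95 [ 0.512 -0.289  0.06 ] [ 0.528 -0.264  0.068]
start_top 0.83 [ 89. 333.  34.  31.] [ 0.3714 -0.3117  0.0663] 5-95 [ 0.359 -0.325  0.059] [ 0.382 -0.301  0.068]
control 0.8 [241. 276.  79.  76.] [ 0.5149 -0.2556  0.0445] 5-95 [ 0.488 -0.298  0.012] [ 0.558 -0.239  0.067]
control 0.59 [116. 313. 109.  79.] [ 0.3804 -0.3012  0.0443] 5-95 [ 0.337 -0.344  0.01 ] [ 0.412 -0.277  0.066]
control 0.56 [279. 387.  17.  38.] [ 0.5609 -0.4065  0.0484] 5-95 [ 0.554 -0.421  0.038] [ 0.568 -0.391  0.062]
plate z 0.10490637028988362 37283
```

View pics/w1.png

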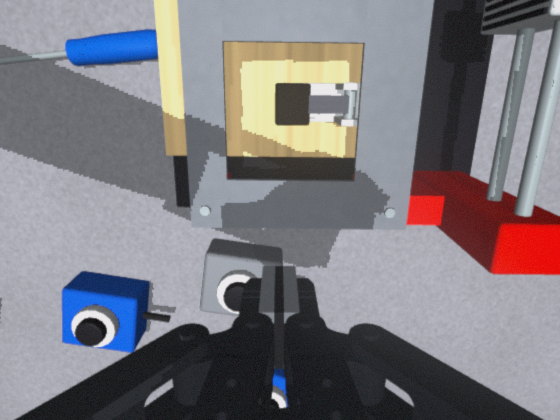

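The wrist view shows the pad at cols 275–311, rows 83–125, inside the right window (cols 224–363, rows 42–180). The hinge is on the far side. Next I'll compute the pad centre and the window outline.

```bash
python3 - <<'E'
from h import *
f=np.load('/tmp/w.npz');p,d=f['p'],f['d'];cal=vision.get_calibration("wrist")
print(-np.array(cal['R']).T@cal['t'])
m=np.zeros(d.shape,bool);m[75:132,268:316]=1
k=m&(p.max(2)<60);W=world("wrist",d,k,cal);W=W[W[:,2]>.07]
print(len(W),np.round(np.percentile(W,[2,50,98],0),4),W.mean(0), np.polyfit(W[:,0],W[:,2],1))
print(cv2.minAreaRect((W[:,:2]*1000).astype(np.float32)))
# window hole on plate plane: pixels not near plate in area
m=np.zeros(d.shape,bool);m[15:215,195:405]=1
P=world("wrist",d,m,cal);P=P[abs(P[:,2]-.105)<.005]
for x0 in(-.045,0,.02): # along y=c / x=c scan gaps
    a=P[abs(P[:,1]+.094-x0)<.003][:,0];a=np.sort(a);g=np.diff(a);i=g.argmax();print('y',-.094+x0,'x gap',a[i],a[i+1])
for x in(.56,.585,.61):
    a=np.sort(P[abs(P[:,0]-x)<.003][:,1]);i=np.diff(a).argmax();print('x',x,'y gap',a[i],a[i+1])
m=np.zeros(d.shape,bool);m[260:330,210:258]=1
B=world("wrist",d,m&(p.max(2)<60),cal);B=B[(B[:,2]>.055)&(B[:,2]<.08)];print('btn',len(B),np.round(np.percentile(B,[5,50,95],0),4))
E
```

```text
[ 0.56986645 -0.08192505  0.3938029 ]Traceback (most recent call last):
  File "<stdin>", line 6, in <module>
    return _quantile_unchecked(
        a, q, axis, out, overwrite_input, method, keepdims, weights)
    return _ureduce(a,
                    func=_quantile_ureduce_func,
    ...<5 lines>...
                    overwrite_input=overwrite_input,
                    method=method)
    r = func(a, **kwargs)
    result = _quantile(arr,
                       quantiles=q,
    ...<2 lines>...
                       out=out,
                       weights=wgt)
    slices_having_nans = np.isnan(arr[-1, ...])
                                  ~~~^^^^^^^^^
IndexError: index -1 is out of bounds for axis 0 with size 0
```

```bash
python3 - <<'E'
from h import *
f=np.load('/tmp/w.npz');p,d=f['p'],f['d'];cal=vision.get_calibration("wrist")
print(p[104,280:310:8],d[104,270:330:6],p[295,235],d[295,228:245:4])
m=np.zeros(d.shape,bool);m[75:132,268:325]=1
W=world("wrist",d,m,cal);W=W[W[:,2]>.07]
print(len(W))
if len(W):
  print(np.round(np.percentile(W,[1,50,99],0),4))
  for x in np.arange(.56,.64,.004):
    Q=W[abs(W[:,0]-x)<.002]
    if len(Q):print(round(x,3),len(Q),np.round([np.median(Q[:,2]),Q[:,1].min(),Q[:,1].max()],4))
m=np.zeros(d.shape,bool);m[15:215,195:405]=1
P=world("wrist",d,m,cal);P=P[abs(P[:,2]-.105)<.005]
for y in(-.13,-.094,-.07):
    a=np.sort(P[abs(P[:,1]-y)<.003][:,0]);i=np.diff(a).argmax();print('y',y,'x gap',a[i],a[i+1])
for x in(.56,.585,.61):
    a=np.sort(P[abs(P[:,0]-x)<.003][:,1]);i=np.diff(a).argmax();print('x',x,'y gap',a[i],a[i+1])
m=np.zeros(d.shape,bool);m[260:330,210:250]=1
B=world("wrist",d,m,cal);B=B[(B[:,2]>.055)&(B[:,2]<.08)];print('btn+housing',len(B),np.round(np.percentile(B,[1,50,99],0),4))
E
```

```text
[[68 65 56]
 [69 63 56]
 [70 65 56]
 [68 63 58]] [0.35558665 0.29138067 0.2922586  0.29259557 0.29470214 0.2954292
 0.29848546 0.29815972 0.30102572 0.3011443 ] [52 49 55] [0.37062073 0.3703125  0.36991426 0.37200502 0.13957754]
1763
[[ 0.5666 -0.1088  0.0804]
 [ 0.5823 -0.0932  0.0879]
 [ 0.6052 -0.0776  0.0926]]
0.568 202 [ 0.0911 -0.1088 -0.0772]
0.572 225 [ 0.091  -0.1088 -0.0773]
0.576 214 [ 0.0899 -0.1091 -0.0774]
0.58 215 [ 0.0887 -0.1094 -0.0775]
0.584 212 [ 0.0876 -0.1096 -0.0776]
0.588 210 [ 0.0862 -0.1089 -0.0777]
0.592 202 [ 0.0849 -0.1091 -0.0778]
0.596 100 [ 0.0837 -0.1007 -0.0794]
0.6 93 [ 0.0824 -0.1008 -0.087 ]
0.604 90 [ 0.0813 -0.101  -0.0878]
y -0.13 x gap 0.5277213864457105 0.6273873818001043
y -0.094 x gap 0.5292130948640941 0.628875663036492
y -0.07 x gap 0.5301197125012652 0.6296893837982575
x 0.56 y gap -0.14914181797533707 -0.049631983877400344
x 0.585 y gap -0.15004456453353132 -0.05052835163507579
x 0.61 y gap -0.15125740134379656 -0.05147767829207199
btn+housing 845 [[ 0.5025 -0.298   0.0552]
 [ 0.5181 -0.2704  0.0611]
 [ 0.5335 -0.256   0.0678]]
```

```bash
python3 -m crank '[20,3,0,0,0, 45,6,0,0,0, 63,9,0,0,0, 68,9,0,0,0, 68,9,10,0,0, 68,9,45,0,0, 68,9,90,0,0, 68,9,125,0,0, 68,9,140,0,0, 68,9,145,0,0]'
```

```text
time: 4.15
tool_pos: [0.5762, -0.093, 0.1036]
tool_rot: [-0.002, 0.717, 0.697, -0.001]
contact_force: [0.0, 0.1, 1.1]
gripper_width: 0.0
```

```bash
python3 -m crank '[0,1,4,0,0, 0,2,8,0,0, 0,2,12,0,0, 0,2,16,0,0, 0,2,20,0,0, 0,2,23,0,0, 0,2,26,0,0, 0,2,28,0,0, 0,2,28,0,0, 0,2,28,0,0]'
```

```text
time: 5.15
tool_pos: [0.5798, -0.0926, 0.0779]
tool_rot: [-0.0, 0.717, 0.698, 0.0]
contact_force: [0.6, 0.7, 0.4]
gripper_width: 0.003
```

```bash
python3 -m crank '[0,0,1,0,0, 0,0,2,0,0, 0,0,3,0,0, 0,0,4,0,0, 0,0,4.5,0,0, 0,0,5,0,0, 0,0,5.5,0,0, 0,0,6,0,0, 0,0,6,0,0, 0,0,6,0,0]'
```

```text
time: 6.15
tool_pos: [0.5798, -0.0927, 0.0739]
tool_rot: [-0.0, 0.717, 0.698, -0.0]
contact_force: [-7.0, 2.5, 11.0]
gripper_width: -0.002
```

```bash
python3 -m crank '[0,0,1,0,0, 0,0,2,0,0, 0,0,2,0,0, 0,0,2,0,0, 0,0,2,0,0, 0,0,2,0,0, 0,0,2,0,0, 0,0,2,0,0, 0,0,2,0,0, 0,0,2,0,0]'
```

```text
time: 7.15
tool_pos: [0.5799, -0.0927, 0.0737]
tool_rot: [-0.001, 0.716, 0.698, -0.0]
contact_force: [-10.4, 2.4, 18.9]
gripper_width: 0.001
```

The tool holds at z 0.0737 and the force climbs, so the lever is on its stop. I'll come straight up and check it.

```bash
python3 -m crank '[0,0,-4,0,0, 0,0,-15,0,0, 0,0,-45,0,0, 0,0,-90,0,0, 0,0,-135,0,0, 0,0,-170,0,0, -20,-3,-180,0,0, -45,-15,-180,0,0, -63,-25,-180,0,0, -68,-28,-180,0,0]'
python3 -m crank '[-8,-2,0,0,0, -8,-2,0,0,0, -8,-2,0,0,0, -8,-2,0,0,0, -8,-2,0,0,0, -8,-2,0,0,0, -8,-2,0,0,0, -8,-2,0,0,0, -8,-2,0,0,0, -8,-2,0,0,0]'
python3 look.py w2.png lever_pad start_top control
python3 - <<'E'
from h import *
f=np.load('/tmp/w.npz');p,d=f['p'],f['d'];cal=vision.get_calibration("wrist")
W=world("wrist",d,None,cal)
for x in np.arange(.556,.63,.006):
    Q=W[(abs(W[:,0]-x)<.003)&(abs(W[:,1]+.0935)<.012)]
    Q=Q[Q[:,2]>.05]
    if len(Q):print(round(x,3),len(Q),np.round(np.median(Q[:,2]),4))
E
```

```text
time: 8.15
tool_pos: [0.5495, -0.1613, 0.2505]
tool_rot: [0.0, 0.717, 0.697, 0.0]
contact_force: [-0.5, -0.6, -0.2]
gripper_width: -0.003
time: 9.15
tool_pos: [0.5478, -0.1679, 0.2503]
tool_rot: [0.0, 0.717, 0.698, 0.0]
contact_force: [-0.1, -0.1, 0.1]
gripper_width: 0.002
9.15 [ 0.54778895 -0.16787255  0.25031044] [1.13197492e-05 7.16562411e-01 6.97522983e-01 1.45101713e-05] [-0.12795287 -0.13485415  0.09110854]
[ 0.55066655 -0.08939687  0.39281222]
lever_pad 0.69 [336.  94.  90.  41.] [ 0.588  -0.0943  0.0739] 5-95 [ 0.566 -0.107  0.072] [ 0.628 -0.081  0.075]
start_top 0.97 [106. 327.  31.  30.] [ 0.3711 -0.3121  0.0663] 5-95 [ 0.359 -0.325  0.06 ] [ 0.382 -0.301  0.068]
start_top 0.74 [367. 134. 386. 264.] [ 0.6276 -0.1134  0.1042] 5-95 [ 0.478 -0.185  0.019] [ 0.742 -0.037  0.153]
start_top 0.52 [279. 399.  22.  14.] [ 0.5424 -0.4119  0.0653] 5-95 [ 0.535 -0.418  0.058] [ 0.549 -0.409  0.067]
control 0.93 [270. 270. 100.  74.] [ 0.5139 -0.2533  0.0442] 5-95 [ 0.488 -0.296  0.011] [ 0.566 -0.239  0.057]
control 0.87 [131. 305. 109.  82.] [ 0.3792 -0.3008  0.0444] 5-95 [ 0.337 -0.343  0.011] [ 0.412 -0.277  0.066]
control 0.8 [278. 390.  16.  40.] [ 0.5422 -0.4065  0.0568] 5-95 [ 0.535 -0.418  0.044] [ 0.548 -0.39   0.067]
plate z 0.10489428174321665 35105
0.562 57 0.0726
0.568 240 0.0739
0.574 225 0.0739
0.58 230 0.0741
0.586 240 0.0738
0.592 197 0.0737
0.598 206 0.0733
0.604 138 0.0739
0.61 136 0.074
0.616 133 0.074
0.622 229 0.0738
0.628 396 0.0761
```

View pics/w2.png

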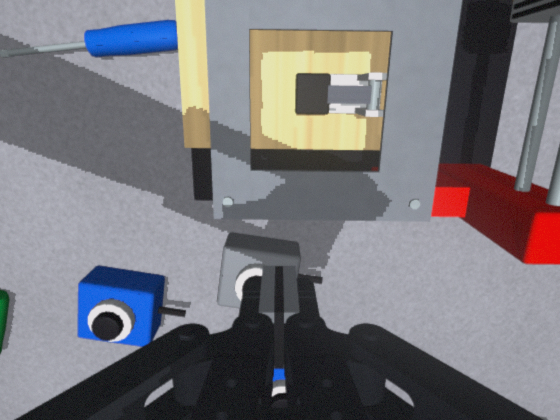

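The pad is level at z 0.074, so the lever is fully down. Next I'll move aside to get a clear view of the grey box's button.

```bash
python3 -m crank '[-25,-3,0,0,0, -70,-7,0,0,0, -115,-11,0,0,0, -155,-14,0,0,0, -170,-15,0,0,0, -172,-15,0,0,0, -172,-15,0,0,0, -172,-15,0,0,0, -172,-15,0,0,0, -172,-15,0,0,0]'
python3 look.py w3.png start_top control
python3 - <<'E'
from h import *
f=np.load('/tmp/w.npz');p,d=f['p'],f['d'];cal=vision.get_calibration("wrist")
W=world("wrist",d,None,cal)
W=W[(abs(W[:,0]-.525)<.045)&(abs(W[:,1]+.277)<.05)]
for lo,hi in((.05,.063),(.063,.075)):
    B=W[(W[:,2]>lo)&(W[:,2]<hi)]
    print(lo,len(B),np.median(B[:,2]),cv2.minEnclosingCircle((B[:,:2]*1000).astype(np.float32)),np.median(B,0))
E
```

```text
time: 10.35
tool_pos: [0.5285, -0.3383, 0.2504]
tool_rot: [0.0, 0.716, 0.698, 0.0]
contact_force: [0.4, 0.5, 0.0]
gripper_width: -0.0
10.35 [ 0.52850408 -0.33827015  0.25044241] [5.05686012e-05 7.16022960e-01 6.98076723e-01 8.26285292e-05] [0.37546489 0.46760637 0.01320584]
[ 0.53125076 -0.25982299  0.3929792 ]
start_top 0.96 [272. 114.  33.  34.] [ 0.5234 -0.2779  0.0669] 5-95 [ 0.512 -0.29   0.065] [ 0.535 -0.267  0.068]
start_top 0.9 [298. 262.  36.  25.] [ 0.5475 -0.4169  0.0664] 5-95 [ 0.534 -0.431  0.059] [ 0.558 -0.409  0.068]
start_top 0.85 [ 96. 161.  42.  38.] [ 0.3709 -0.3142  0.0666] 5-95 [ 0.358 -0.326  0.06 ] [ 0.382 -0.302  0.068]
control 0.89 [303. 250. 101.  94.] [ 0.5492 -0.4083  0.0447] 5-95 [ 0.508 -0.446  0.016] [ 0.588 -0.382  0.066]
control 0.58 [284. 109. 118.  91.] [ 0.525  -0.2771  0.0452] 5-95 [ 0.489 -0.309  0.042] [ 0.563 -0.247  0.067]
control 0.57 [125. 156. 125.  86.] [ 0.3797 -0.3114  0.0449] 5-95 [ 0.336 -0.346  0.019] [ 0.412 -0.281  0.067]
plate z nan 0
0.05 1237 0.05673254348422213 ((523.3515625, -279.0123291015625), 22.868053436279297) [ 0.52372364 -0.2768377   0.05673254]
0.063 985 0.06675847262669463 ((523.3786010742188, -279.0561828613281), 14.79168701171875) [ 0.52351749 -0.27866094  0.06675847]
  return _methods._mean(a, axis=axis, dtype=dtype,
  ret = ret.dtype.type(ret / rcount)
```

View pics/w3.png

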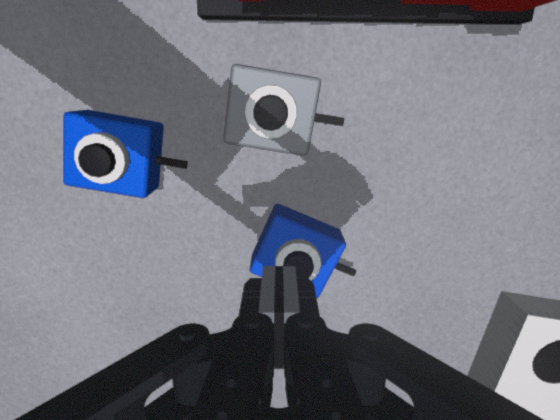

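The grey box's button is at (270,112) in the image. Its top centre comes out at (0.523,-0.279,0.067). I'll move over it and down.

```bash
python3 -m crank '[20,-2,0,0,0, 45,-5,0,0,0, 57,-6.5,10,0,0, 59.5,-6.5,40,0,0, 59.5,-6.5,80,0,0, 59.5,-6.5,120,0,0, 59.5,-6.5,150,0,0, 59.5,-6.5,165,0,0, 59.5,-6.5,172,0,0, 59.5,-6.5,174,0,0]'
```

```text
time: 11.5
tool_pos: [0.5235, -0.2797, 0.0764]
tool_rot: [0.0, 0.716, 0.698, 0.0]
contact_force: [-0.3, 0.0, 0.2]
gripper_width: 0.002
```

```bash
python3 -m crank '[0,0,2,0,0, 0,0,5,0,0, 0,0,8,0,0, 0,0,10,0,0, 0,0,12,0,0, 0,0,14,0,0, 0,0,15.5,0,0, 0,0,16.5,0,0, 0,0,16.5,0,0, 0,0,16.5,0,0]'
```

```text
time: 12.5
tool_pos: [0.5236, -0.28, 0.061]
tool_rot: [0.0, 0.717, 0.698, 0.0]
contact_force: [-1.4, 1.3, 7.2]
gripper_width: -0.0
```

```bash
python3 -m crank '[0,0,1,0,0, 0,0,2,0,0, 0,0,2,0,0, 0,0,2,0,0, 0,0,2,0,0, 0,0,2,0,0, 0,0,2,0,0, 0,0,2,0,0, 0,0,2,0,0, 0,0,2,0,0]'
```

```text
time: 13.5
tool_pos: [0.5237, -0.2801, 0.0608]
tool_rot: [0.0, 0.716, 0.698, -0.0]
contact_force: [-6.6, 4.0, 16.6]
gripper_width: -0.0
```

The button is at its hard stop: force up to 17 N with no more travel. I'll release it, back off and check.

```bash
python3 -m crank '[0,0,-3,0,0, 0,0,-15,0,0, 0,0,-45,0,0, 0,0,-90,0,0, 0,0,-135,0,0, 0,0,-170,0,0, -20,0,-190,0,0, -45,0,-190,0,0, -58,0,-190,0,0, -60,0,-190,0,0]'
python3 -m crank '[0,0,0,0,0, 0,0,0,0,0, 0,0,0,0,0, 0,0,0,0,0, 0,0,0,0,0, 0,0,0,0,0, 0,0,0,0,0, 0,0,0,0,0, 0,0,0,0,0, 0,0,0,0,0]'
python3 - <<'E'
from h import *
cal=vision.get_calibration("wrist");p,d=vision.grab_frame("wrist");W=world("wrist",d,None,cal)
Q=W[(np.hypot(W[:,0]-.5234,W[:,1]+.279)<.012)];print('button z',np.median(Q[:,2]),len(Q))
for c in("scene","top"):
    p,d=vision.grab_frame(c);save(c+'2.png',p);W=world(c,d)
    Q=W[(abs(W[:,0]-.577)<.01)&(abs(W[:,1]+.0935)<.01)];print(c,'pad z',np.median(Q[:,2]),len(Q))
    for n in("sensor","jar_mid","driver","offcut"):
        for r in regions_of(c,n)[:2]:
            Q=world(c,d,r["region"]);print(c,n,round(r["confidence"],2),np.round(r["extent"]),np.round(np.median(Q,0),3))
print(status.state()['contact_force'])
E
```

```text
time: 14.5
tool_pos: [0.521, -0.3405, 0.2466]
tool_rot: [-0.001, 0.717, 0.697, -0.0]
contact_force: [-0.0, 0.5, 0.7]
gripper_width: 0.003
time: 15.5
tool_pos: [0.5216, -0.3397, 0.2478]
tool_rot: [0.0, 0.717, 0.698, 0.0]
contact_force: [0.7, -0.5, -0.2]
gripper_width: -0.003
button z 0.06691039374813121 676
scene pad z 0.07464399773781996 81
scene sensor 0.7 [306. 300.  20.  25.] [0.587 0.049 0.061]
scene jar_mid 0.86 [391. 304.  32.  33.] [0.536 0.229 0.064]
scene jar_mid 0.19 [394. 239.  30.  29.] [0.332 0.219 0.019]
scene driver 0.75 [196. 159.  46.  28.] [ 0.211 -0.344  0.021]
scene driver 0.73 [288. 234.   8.  39.] [ 0.408 -0.043  0.024]
scene offcut 0.89 [393. 240.  29.  30.] [0.335 0.217 0.019]
scene offcut 0.46 [247. 282.  13.  22.] [ 0.584 -0.093  0.075]
top pad z 0.07410330507262725 89
top sensor 0.83 [238. 152.  19.  18.] [0.579 0.049 0.063]
top jar_mid 0.95 [161. 177.  30.  25.] [0.52  0.225 0.07 ]
top jar_mid 0.16 [370. 179.  11.  10.] [ 0.526 -0.277  0.069]
top driver 0.84 [410. 313.  52.  25.] [ 0.203 -0.361  0.023]
top driver 0.68 [274. 230.   9.  48.] [ 0.421 -0.042  0.025]
[ 0.24666945  0.58394289 -1.09656194]
```

View pics/scene2.png

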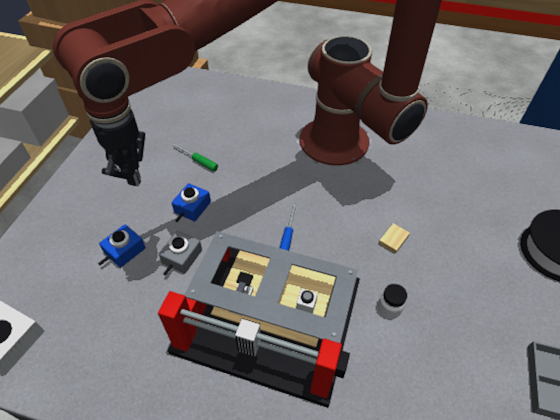

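The arm is clear of everything. The lever at (245,280) is down, the grey box's button at (179,244) is out again, and the other objects look unmoved.

```bash
python3 -c "
from plant import order
print(order.job_done())"
```

```text
the job is handed in; nothing more can be done
None
```

The plywood is clamped and the start button has been pressed and let go, in that order. I handed the job in at about 16 s of the 38 s allowed.

- **Lever:** I reached down through the right window with the gripper shut and pressed the lever to its stop. The tool held at z 0.0737 m while the force rose to about 19 N. Afterwards the wrist, scene and top cameras all read the pad at 0.074–0.075 m, and the wrist camera showed it level.
- **Start button:** I pressed the button on the grey control box about 6 mm to its stop, with the force reaching 17 N. After release its top read 0.067 m, the same as before.
- **Everything else:** The sensor, jar, offcut and blue screwdriver are where they were, to within camera accuracy. No unexpected forces showed at the end of any move. At hand-in the tool was clear of everything, at about z 0.25 m.
- **Checks that failed or disagreed:** The detectors gave a few wrong labels, such as "sensor" for the lever pad and "start_top" for the guard. I settled those from the pictures. The top camera's reading for the green screwdriver, which is no part of the job, differed by about 12 mm before and after. The scene camera showed it unmoved, and the arm never went near it.

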